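Twist-lock canister lids: match and lock

TASK

Close the two steel canisters, each with the lid of its own size: line the lid's black bar handle up with the canister's two ears so that its lugs drop through the gaps in the rim and the lid sits down flat, then turn it clockwise until it stops, so that it is locked. One middle-sized lid is left over because its canister is not here: leave it lying where it is, and do not shift the canisters or the other things.

Things in the scene. Friction and masses are not known exactly. Their poses are not given: they have to be found in the camera images.
- canister_large_mouth (a point): large canister: open steel canister, 108 mm diameter, 90 mm high, 1.6 kg, loose. Point: centre of its mouth, level with the rim's top, z up. The rim turns in as a flat lip 3 mm thick round a 90 mm opening; the lip has two gaps 25 mm wide, at +x and -x. A wire ear stands 14 mm out of the wall under each gap, 20 mm below the rim: the line of the ears is the x axis.
- canister_small_mouth (a point): small canister: open steel canister, 76 mm diameter, 90 mm high, 1.6 kg, loose. Point: centre of its mouth, level with the rim's top, z up. The rim turns in as a flat lip 3 mm thick round a 58 mm opening; the lip has two gaps 25 mm wide, at +x and -x. A wire ear stands 14 mm out of the wall under each gap, 20 mm below the rim: the line of the ears is the x axis.
- lid_large_centre (a point): large lid, fits the large canister: steel, 108 mm diameter, 56 mm high, 0.16 kg, lying plug down on the worktop. Point: on its axis, 28 mm above its underside, z up. Plug 16 mm deep, 87 mm diameter, lowest 6 mm tapered; then the cap, 6 mm thick. Black bar handle along x, 62 mm long, 14 wide, 10 to 28 mm above this point, on posts at x = +-23 mm. Seated on the rim the point is 12 mm above the rim.
- lid_small_centre (a point): small lid, fits the small canister: steel, 76 mm diameter, 56 mm high, 0.16 kg, lying plug down on the worktop. Point: on its axis, 28 mm above its underside, z up. Plug 16 mm deep, 55 mm diameter, lowest 6 mm tapered; then the cap, 6 mm thick. Black bar handle along x, 62 mm long, 14 wide, 10 to 28 mm above this point, on posts at x = +-23 mm. Seated on the rim the point is 12 mm above the rim.
- canister_large: the large canister as a whole; origin at the centre of its underside, axes as at its mouth. Stops under its lip let a lid that has dropped in turn only clockwise seen from above, by 60 degrees; there it stays where it is left, its lugs held under the lip.
- canister_small: the small canister as a whole; origin at the centre of its underside, axes as at its mouth. Stops under its lip let a lid that has dropped in turn only clockwise seen from above, by 60 degrees; there it stays where it is left, its lugs held under the lip.
- lid_large: the large lid as a whole; origin at the centre of its underside, axes as at its centre point. Two lugs, 17 mm wide and 6 mm high, stick out 5 mm from the plug straight below the bar's ends, at +x and -x, their undersides 12 mm below the cap: if they miss the gaps they stand on the lip and the lid stays 12 mm too high.
- lid_small: the small lid as a whole; origin at the centre of its underside, axes as at its centre point. Two lugs, 17 mm wide and 6 mm high, stick out 5 mm from the plug straight below the bar's ends, at +x and -x, their undersides 12 mm below the cap: if they miss the gaps they stand on the lip and the lid stays 12 mm too high.
- lid_spare_centre (a point): left-over lid, fits neither canister: steel, 92 mm diameter, 56 mm high, 0.16 kg, lying plug down on the worktop. Point: on its axis, 28 mm above its underside, z up. Plug 16 mm deep, 71 mm diameter, lowest 6 mm tapered; then the cap, 6 mm thick. Black bar handle along x, 62 mm long, 14 wide, 10 to 28 mm above this point, on posts at x = +-23 mm. Seated on the rim the point is 12 mm above the rim.
- tap_spout (a point): fixed: the open end of the kitchen tap's tall swan neck, which stands over the sink between the left and the right part of the worktop. The neck rises 140 mm above this point and runs away from the robot (+x). Swing past it on the robot's side, at less than 0.5 m from the base axis.
- tuna_tin_centre (a point): bystander: low round tin, 86 mm in diameter, 40 mm high; this point is half-way up
- mug_centre (a point): bystander: white mug with a handle, 88x127x95 mm; this point is half-way up
- kitchen_timer_centre (a point): bystander: round wind-up kitchen timer with a black dial, 66 mm in diameter, 61 mm high; this point is half-way up

How it is judged:
At the end, for the whole second after the job is handed in: Each lid on its own canister: within 5 mm of centre, level, centre point 8 to 15.5 mm above the rim, turned at least 49 degrees from the line of the ears; canisters upright and within 50 mm of where they stood, left-over lid within 30 mm, all at rest (horizontal distance between lid_large_centre and canister_large_mouth below 0.005 m and z of lid_large_centre in the frame of canister_large_mouth between 0.008 and 0.0155 m and angle between the x axis of lid_large_centre and the x axis of canister_large_mouth, either way round above 0.85 rad and angle between each of canister_large_mouth, canister_small_mouth's own z axis and vertical below 0.06 rad and angle between each of lid_large_centre, lid_small_centre's own z axis and vertical below 0.08 rad and distance of each of canister_large_mouth, canister_small_mouth from where it was at the start of the episode below 0.05 m and linear speed of each of lid_large, canister_large, lid_small, canister_small below 0.02 m/s and horizontal distance between lid_small_centre and canister_small_mouth below 0.005 m and z of lid_small_centre in the frame of canister_small_mouth between 0.008 and 0.0155 m and angle between the x axis of lid_small_centre and the x axis of canister_small_mouth, either way round above 0.85 rad and distance of lid_spare_centre from where it was at the start of the episode below 0.03 m); the robot touches nothing.
It fails at once if a bystander (tin, mug or timer) is shifted by more than 30 mm (distance of any of tuna_tin_centre, mug_centre, kitchen_timer_centre from where it was at the start of the episode above 0.03 m).
It also fails if it takes over 72 s, if anything falls off the work surface, if the arm or the gripper's body presses on something with over 40 N, if the wrist force passes 120 N, or if a joint passes its speed limit or range.

ROBOT

A 7-joint arm with a two-finger parallel gripper is mounted at the origin on a cart in front of the work surface, level with it; the furniture and walls round the work are solid. World frame = base frame: x ahead of the robot, y to its left, z up, the work surface at z = 0. Lengths are in m, angles in rad, forces in N, time in s.
With the tool pointing down it reaches from about 0.425 to 0.925 m from the base axis. Payload 6.8 kg.
Tool frame: the origin (TCP) lies on the centre line of the jaws, within the pads' length; the fingertips stand bot.tip_reach ahead of it and the grasp point (between the pads) lies 3 mm ahead of it (bot.tip_reach is the distance from the TCP to the fingertips, in m); z points along the fingers, y is the line along which they close (so a half turn about z gives the same grasp; the last joint's range is limited). The gripper opens to 85 mm and grips with 20 to 120 N. Pads are 22 mm wide; open, the fingers measure 114 mm over their backs; the gripper's body (76 mm by 85 mm) begins 54 mm behind the grasp point. The pads swing forward as they close: fully open they stand 13 mm farther back than shut.
Start: joints at [-1.284, 0.477, 0.022, 1.555, -0.011, 1.109, -0.083], TCP at [0.26, 0.623, 0.253] pointing down, gripper open.
Joint ranges: [-2.96, 2.96], [-0.34, 2.1], [-1.41, 1.46], [0.24, 2.44], [-1.37, 4.51], [0.17, 1.92], [-2.96, 2.96]. Speed limits (rad/s): [2.39, 2.39, 3.14, 3.14, 3.14, 3.14, 3.14].

INTERFACE

Orientations are given as a unit quaternion [w, x, y, z].
In Python, from station import bot gives the robot as it stands.
- The arm moves only by the tool jog_arm, never from a script. Its argument "deltas" is a list of rows, each a list of 7 numbers: the shift along the world's x, y, z in m, then the turn, a rotation vector about the world's x, y, z in rad, then the opening, from 0 (shut) to 1 (fully open). In form: [[x, y, z, rx, ry, rz, grip], ...]. A call has 1 to 10 rows; each row shifts and turns the commanded pose from where the row before left it; what a row does not reach is not made up. A row lasts 1/10 s, in which the tool goes at most 50 mm and 8.59 degrees, less where a joint would pass 70% of its speed; a pose out of reach is approached as far as the arm can. A call with a gripper value outside its range is refused whole. The fingers move at their own pace and stop on an object; "newtons" is the grip in N (left out, the last holds). Time passes only in rows, so rows that do not move let the fingers close. It gives the time, the measured TCP pose, the force, the opening and the grip force at its end, in the units of the state.
- bot.get_obs(): the state, without advancing time (a new reading comes with each control period).
- bot.read_camera(name): name is "side" or "top" or "wrist"; returns a dict with "img" (384x512x3 uint8, red, green, blue), "K" (3x3 intrinsics, pixels), "eye" and "attitude" of the camera in the world. Camera axes: x right, y down, z forward; pixel columns grow to the right and rows downward; lengths in m; the calibration is good to about 2 mm. The wrist camera is an equidistant fisheye: a pixel r from the principal point sees the ray r / f radians off the axis. A picture is of the moment at which its call begins. There is no depth.
- bot.hand_in(): hands the job in; it is judged then, once.
The state is a dict: "t": time; "q": joint angles; "joint_vel": joint speeds; "joint_torque": joint torques, N m; "eef_pos": TCP position; "tool_rot": TCP orientation; "contact_force": force on the tool from outside, world axes, zero at the start; "torque": the same for the moment, N m; "gripper_width": opening from 0.0 (shut) to 1.0 (fully open); "grasp_force": force on a finger pad.
Only numpy, scipy, OpenCV 4.12 (cv2) and the standard library are available. Lean on these libraries where they do the work, as an engineer would, in place of code of your own. Each camera call takes 0.05 s, during which the arm holds its last target. There are 200 camera calls.

## Working session

There is one attempt and no reset: what is moved stays moved. The work goes in short steps, Python scripts to look and compute and a tool call to move; the robot and the scene stay as the last step left them, time stands still between calls to the robot, and variables do not carry over. Pictures are saved under pics/ and viewed, at most 10 in all, crops included, and the job is handed in when it is done.

Besides the shell and the picture viewer there is one more tool, called after "Emit:" by a JSON object that holds its "api" and its "payload", one argument or row to a line. jog_arm: Moves the arm, as the interface text tells. Its arguments: {"type":"object","properties":{"deltas":{"type":"array"},"newtons":{"type":"number"}},"required":["deltas"]}

```bash
mkdir -p pics
cat > h.py <<'E'
import numpy as np, cv2
from scipy.spatial.transform import Rotation as R
from station import bot
E
python3 - <<'E'
from h import *
o=bot.get_obs(); print({k:np.round(v,3) for k,v in o.items()}, bot.tip_reach)
ims=[]
for n in ("top","side","wrist"):
    c=bot.read_camera(n); print(n,np.round(c["K"],1).tolist(),np.round(c["eye"],3),np.round(c["attitude"],4))
    cv2.imwrite(f"pics/{n}0.png",cv2.resize(c["img"][:,:,::-1],(800,600),interpolation=cv2.INTER_CUBIC))
E
```

```text
{'t': np.float64(0.0), 'q': array([-1.284,  0.478,  0.022,  1.556, -0.011,  1.109, -0.083]), 'joint_vel': array([ 0.   ,  0.002,  0.   , -0.001,  0.002, -0.002, -0.002]), 'joint_torque': array([ 1.0000e-03, -5.9646e+01,  1.6080e+00, -2.8119e+01,  1.2000e-02,
        9.0000e-03,  0.0000e+00]), 'eef_pos': array([0.259, 0.623, 0.252]), 'tool_rot': array([-0.   ,  0.196,  0.981, -0.001]), 'contact_force': array([-0.209, -0.603, -1.111]), 'torque': array([ 0.033,  0.009, -0.04 ]), 'grasp_force': np.float64(0.0), 'gripper_width': np.float64(0.996)} 0.022
top [[393.4, 0.0, 252.9], [0.0, 393.4, 189.2], [0.0, 0.0, 1.0]] [-0.022 -0.097  1.486] [-0.1691  0.7731 -0.5967  0.1329]
side [[383.5, 0.0, 254.9], [0.0, 383.5, 194.8], [0.0, 0.0, 1.0]] [0.045 1.458 0.868] [ 0.0981 -0.1466  0.8336 -0.5235]
wrist [[297.3, 0.0, 251.1], [0.0, 297.3, 189.8], [0.0, 0.0, 1.0]] [0.194 0.65  0.373] [0.1178 0.8238 0.5491 0.0777]
```

View pics/top0.png

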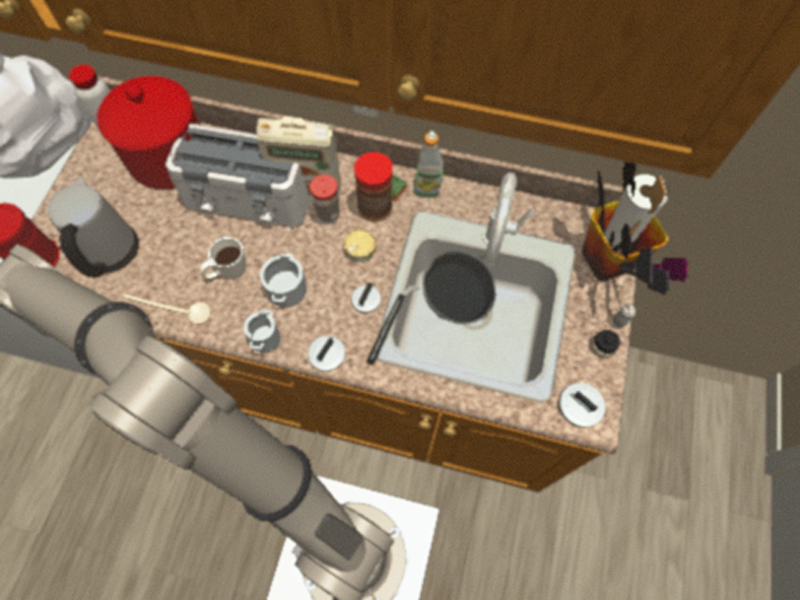

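View pics/side0.png

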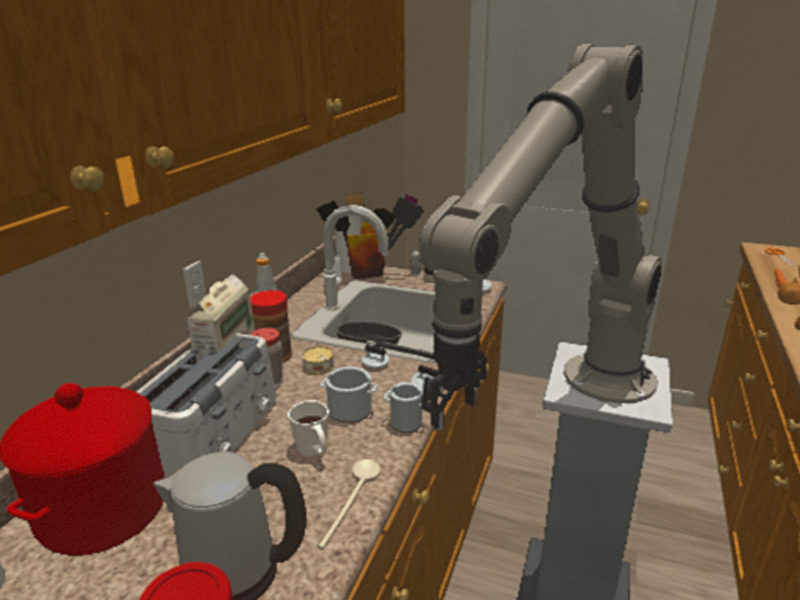

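Top view: canisters at about (282,280) large and (262,332) small, lids at (367,297), (327,352) and (582,403). An enlargement comes next.

Run:
```python
from h import *
c=bot.read_camera("top");np.save("top.npy",c["img"]);im=c["img"][:,:,::-1]
s=5
A=cv2.resize(im[160:245,150:255],None,fx=s,fy=s,interpolation=cv2.INTER_CUBIC)
B=cv2.resize(im[235:283,345:400],None,fx=s,fy=s,interpolation=cv2.INTER_CUBIC)
o=np.zeros((425,800,3),np.uint8);o[:,:525]=A;o[:240,525:]=B
cv2.imwrite("pics/crop1.png",o)
```

```text
(no output)
```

View pics/crop1.png

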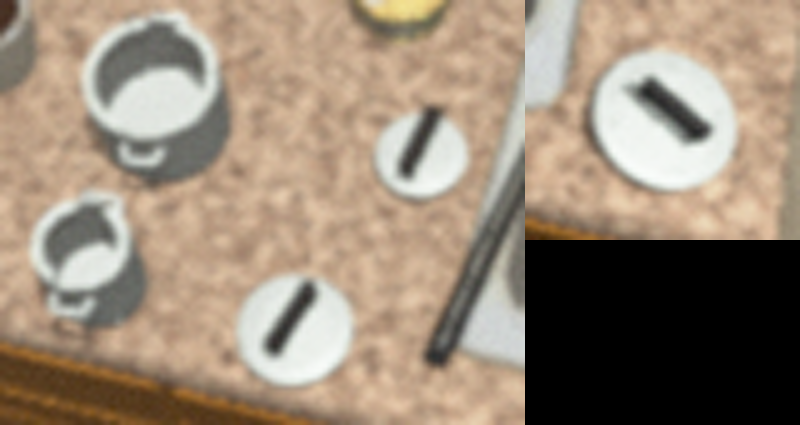

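The crop shows, in crop pixels: small lid (421,155), r≈46. Spare lid (295,330), r≈57. Large lid (664,120), r≈72, in the right-hand inset. Large mouth (152,80) with ears at (142,155) and (172,22). Small mouth (82,243) with ears at (70,303) and (108,200).

```bash
cat >> h.py <<'E'
def quat(q): return R.from_quat([q[1],q[2],q[3],q[0]]).as_matrix()
def px2w(c,u,v,z,fish=False):
    K=c["K"];x=(u-K[0,2])/K[0,0];y=(v-K[1,2])/K[1,1]
    if fish:
        r=np.hypot(x,y);d=np.array([x/r*np.sin(r),y/r*np.sin(r),np.cos(r)]) if r>1e-9 else np.array([0,0,1.])
    else: d=np.array([x,y,1.])
    d=quat(c["attitude"])@d;e=np.array(c["eye"]);return (e+d*(z-e[2])/d[2])[:2]
def w2px(c,P,fish=False):
    K=c["K"];p=(np.atleast_2d(P)-np.array(c["eye"]))@quat(c["attitude"])
    n=np.hypot(p[:,0],p[:,1])
    s=(np.arctan2(n,p[:,2])/n if fish else 1/p[:,2])
    return np.c_[K[0,2]+K[0,0]*p[:,0]*s,K[1,2]+K[1,1]*p[:,1]*s]
E
python3 - <<'E'
from h import *
c=bot.read_camera("top")
f=lambda u,v,z:px2w(c,150+u/5-.4,160+v/5-.4,z)
g=lambda u,v,z:px2w(c,345+(u-525)/5-.4,235+v/5-.4,z)
def rep(n,ctr,a,b,zb,l,r,h=f):
    A,B=h(*a,zb),h(*b,zb);d=A-B;C=h(*ctr)
    print(n,C.round(3),"dist",np.hypot(*C).round(3),"diam",np.linalg.norm(h(*l,ctr[2])-h(*r,ctr[2])).round(3),"axis",np.degrees(np.arctan2(d[1],d[0])).round(1),np.linalg.norm(d).round(3),"barmid",((A+B)/2).round(3))
rep("lidS",(421,155,.022),(432,108),(406,177),.056,(375,155),(468,155))
rep("lidM",(295,330,.022),(309,285),(272,352),.056,(237,330),(353,330))
rep("lidL",(664,120,.022),(650,82),(704,136),.056,(592,120),(737,120),g)
rep("canL",(152,80,.09),(172,22),(142,155),.07,(84,80),(219,80))
rep("canS",(82,243,.09),(108,200),(70,303),.07,(32,243),(132,243))
E
```

```text
lidS [0.609 0.143] dist 0.625 diam 0.076 axis -3.1 0.064 barmid [0.605 0.142]
lidM [0.438 0.198] dist 0.481 diam 0.091 axis -10.7 0.06 barmid [0.436 0.197]
lidL [ 0.469 -0.443] dist 0.645 diam 0.11 axis 55.0 0.054 barmid [ 0.469 -0.443]
canL [0.588 0.357] dist 0.688 diam 0.107 axis 7.5 0.121 barmid [0.592 0.357]
canS [0.442 0.362] dist 0.572 diam 0.076 axis 0.5 0.088 barmid [0.444 0.361]
```

View pics/wrist0.png

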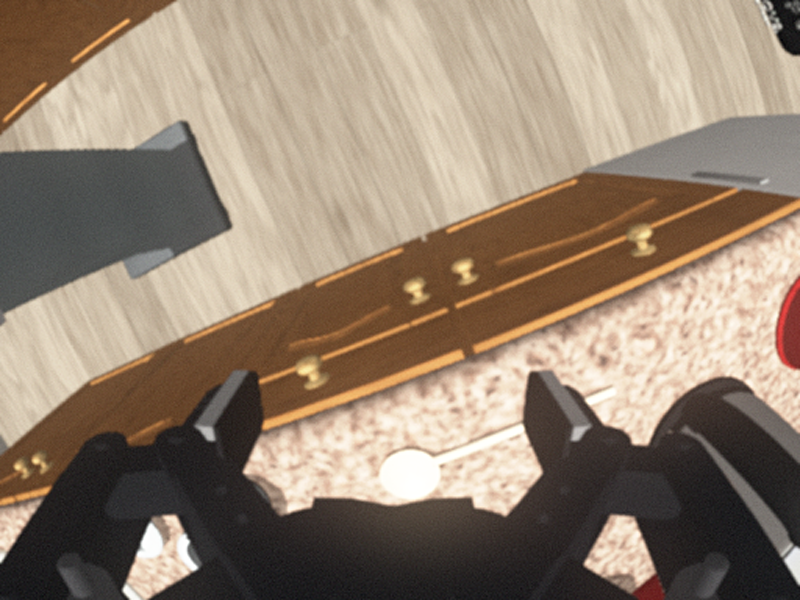

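Top-camera positions agree with the given diameters. Now to a viewpoint for the wrist camera over the canisters.

Emit:
{"api": "jog_arm", "payload": {
  "deltas": [
    [0.024,-0.042,0.008,0,0,-0.117,0.6],
    [0.024,-0.042,0.008,0,0,-0.117,0.6],
    [0.024,-0.042,0.008,0,0,-0.117,0.6],
    [0.024,-0.042,0.008,0,0,-0.117,0.6],
    [0.024,-0.042,0.008,0,0,-0.117,0.6],
    [0.024,-0.042,0.008,0,0,-0.117,0.6],
    [0.024,-0.042,0,0,0,-0.117,0.6],
    [0.024,-0.042,0,0,0,-0.117,0.6],
    [0.024,-0.042,0,0,0,-0.117,0.6],
    [0.024,-0.042,0,0,0,-0.117,0.6]
  ]
}}

```text
t: 1.25
eef_pos: [0.5002, 0.2013, 0.3016]
tool_rot: [-0.0, 0.707, 0.708, 0.0]
contact_force: [1.4, 0.7, -0.8]
gripper_width: 0.599
grasp_force: 0.0
```

Emit:
{"api": "jog_arm", "payload": {
  "deltas": [
    [0,0,0,0,0,0,0.6],
    [0,0,0,0,0,0,0.6],
    [0,0,0,0,0,0,0.6]
  ]
}}

```text
t: 1.55
eef_pos: [0.499, 0.2045, 0.3012]
tool_rot: [-0.0, 0.704, 0.71, -0.0]
contact_force: [0.2, 0.5, 0.3]
gripper_width: 0.598
grasp_force: 0.0
```

```bash
cat >> h.py <<'E'
def snap(name,cam="wrist",n=4):
    c=None;a=[]
    for _ in range(n):
        c=bot.read_camera(cam);a.append(c["img"].astype(float))
    c["img"]=np.mean(a,0).astype(np.uint8)
    np.save(f"pics/{name}.npy",c,allow_pickle=True)
    cv2.imwrite(f"pics/{name}.png",cv2.resize(c["img"][:,:,::-1],(800,600),interpolation=cv2.INTER_CUBIC))
    return c
def load(name): return np.load(f"pics/{name}.npy",allow_pickle=True).item()
def yaw():
    x=quat(bot.get_obs()["tool_rot"]);return np.degrees(np.arctan2(x[1,0],x[0,0])),x[:,2]
E
python3 - <<'E'
from h import *
c=snap("w1");print(bot.get_obs()["eef_pos"],yaw(),bot.get_obs()["q"].round(2))
for P in ([.588,.357,.09],[.442,.362,.09]): print(w2px(c,P,True)*800/512)
E
```

```text
[0.49905893 0.20440698 0.30121781] (np.float64(90.49965742154995), array([-2.20904110e-04,  1.83357662e-04, -9.99999959e-01])) [-0.86  0.21  0.42  1.85 -0.1   1.1  -0.4 ]
[[517.94288971  60.31316538]]
[[314.10164268  48.66913115]]
```

View pics/w1.png

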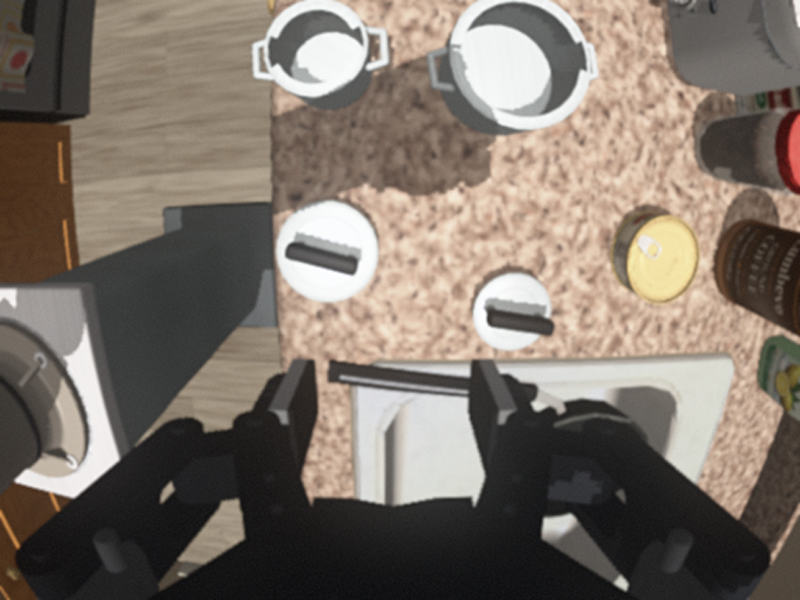

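Wrist view: both mouths are visible with their ears, small about (318,48) and large (518,62). Spare lid at (327,250), small lid at (512,310).

Run:
```python
from h import *
c=load("w1");im=c["img"][:,:,::-1]
A=cv2.resize(im[0:88,155:390],None,fx=3.4,fy=3.4,interpolation=cv2.INTER_CUBIC)
B=cv2.resize(im[170:228,295:360],None,fx=5,fy=5,interpolation=cv2.INTER_CUBIC)
o=np.zeros((A.shape[0]+290,800,3),np.uint8);o[:A.shape[0],:A.shape[1]]=A;o[A.shape[0]:,:325]=B
print(A.shape);cv2.imwrite("pics/crop2.png",o)
```

```text
(299, 799, 3)
```

View pics/crop2.png

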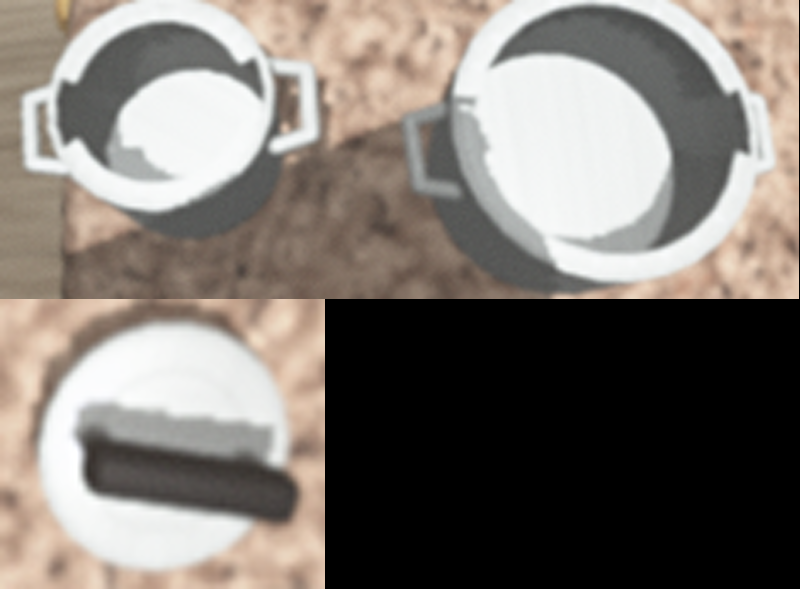

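Enlarged: small rim outline left (48,110), bottom (155,211), right (272,100), ear mids (26,130) and (315,103). Large rim left (453,115), bottom (600,283), right (757,140), ear mids (412,152) and (767,131). Small lid bar ends (88,470) and (293,495).

```bash
cat >> h.py <<'E'
from scipy.optimize import least_squares
def circ(P):
    P=np.array(P);s=least_squares(lambda p:np.hypot(*(P-p[:2]).T)-p[2],[*P.mean(0),.04]);return s.x.round(4),(s.fun*1e3).round(1)
def meas(c,n,ring,z,ends,zb,f,fish=True):
    P=[px2w(c,*f(x,y),z,fish) for x,y in ring];a,b=[px2w(c,*f(x,y),zb,fish) for x,y in ends]
    d=b-a;print(n,"centre,r",*circ(P),"axis",np.degrees(np.arctan2(d[1],d[0])).round(1),"len",np.hypot(*d).round(3),"mid",((a+b)/2).round(4))
E
python3 - <<'E'
from h import *
c=load("w1")
f=lambda x,y:(155+(x+.5)/3.4-.5,(y+.5)/3.4-.5)
g=lambda x,y:(295+(x+.5)/5-.5,170+(y-299+.5)/5-.5)
meas(c,"canS",[(48,110),(75,175),(155,211),(225,185),(272,100),(245,30),(85,20)],.09,[(26,130),(315,103)],.07,f)
meas(c,"canL",[(453,115),(490,217),(600,283),(720,225),(757,140),(725,45),(480,40)],.09,[(412,152),(767,131)],.07,f)
meas(c,"lidS",[(38,445),(290,445),(165,322),(160,570),(65,515),(250,360)],.022,[(88,470),(293,495)],.056,g)
E
```

```text
canS centre,r [0.4417 0.3651 0.038 ] [-1.  -1.   1.   0.4 -0.2 -1.   1.6] axis 3.0 len 0.102 mid [0.4421 0.3647]
canL centre,r [0.5913 0.3599 0.0532] [-0.   0.6  1.9 -3.1  0.3  1.9 -1.5] axis 8.9 len 0.133 mid [0.5921 0.3604]
lidS centre,r [0.6109 0.1455 0.0372] [ 1.2  0.9  0.8  0.6 -1.8 -1.7] axis -7.0 len 0.059 mid [0.6094 0.1472]
```

Emit:
{"api": "jog_arm", "payload": {
  "deltas": [
    [0.0111,-0.006,-0.01,0,0,0.1457,0.5],
    [0.0111,-0.006,-0.01,0,0,0.1457,0.5],
    [0.0111,-0.006,-0.01,0,0,0.1457,0.5],
    [0.0111,-0.006,-0.01,0,0,0.1457,0.5],
    [0.0111,-0.006,-0.01,0,0,0.1457,0.5],
    [0.0111,-0.006,-0.01,0,0,0.1457,0.5],
    [0.0111,-0.006,-0.01,0,0,0.1457,0.5],
    [0.0111,-0.006,-0.01,0,0,0.1457,0.5],
    [0.0111,-0.006,-0.01,0,0,0.1457,0.5],
    [0.0111,-0.006,-0.01,0,0,0.1457,0.5]
  ]
}}

```text
t: 2.75
eef_pos: [0.6108, 0.1439, 0.2007]
tool_rot: [-0.0, 0.05, 0.999, 0.0]
contact_force: [0.7, 0.4, 0.2]
gripper_width: 0.499
grasp_force: 0.0
```

Emit:
{"api": "jog_arm", "payload": {
  "deltas": [
    [0,0,-0.02,0,0,0,0.5],
    [0,0,-0.03,0,0,0,0.5],
    [0,0,-0.02,0,0,0,0.5],
    [0,0,0,0,0,0,0.5],
    [0,0,0,0,0,0,0.5]
  ]
}}

```text
t: 3.25
eef_pos: [0.6106, 0.1437, 0.1315]
tool_rot: [-0.0, 0.053, 0.999, 0.0]
contact_force: [-0.2, -0.3, 0.2]
gripper_width: 0.502
grasp_force: 0.0
```

Run:
```python
from h import *
c=snap("w2");o=bot.get_obs();print(o["eef_pos"],yaw(),o["q"].round(2))
a=np.radians(-6)
for s in (1,-1): print(w2px(c,[.61+s*.031*np.cos(a),.1455+s*.031*np.sin(a),.056],True)*800/512)
```

```text
[0.6114767  0.14353708 0.1327888 ] (np.float64(173.84123355322134), array([ 2.33076641e-03,  8.53046976e-04, -9.99996920e-01])) [-0.44  0.53  0.15  1.78 -0.11  0.83  1.22]
[[395.74037495 382.24938745]]
[[395.62154457 253.05484205]]
```

View pics/w2.png

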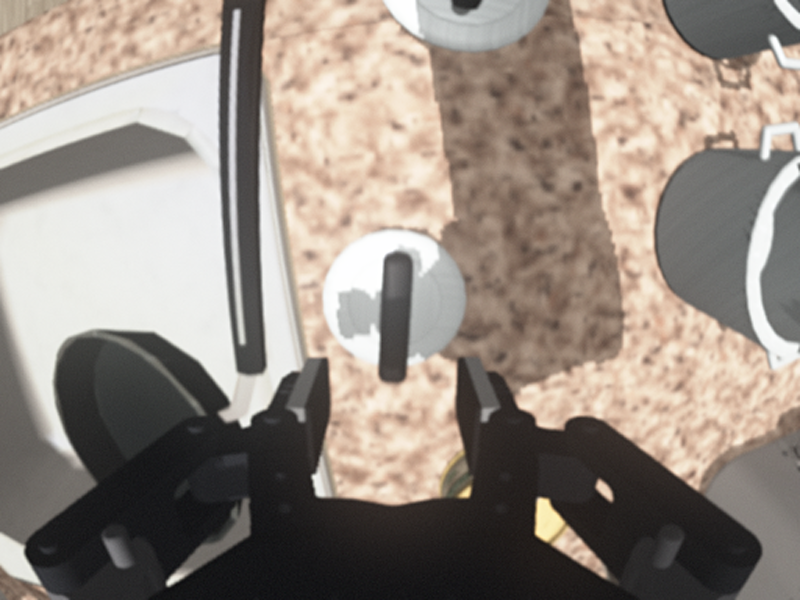

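The bar's ends are at (399,252) and (392,380), where the measurement predicted them. Tin lies at about (490,510), behind the right finger.

Run:
```python
from h import *
c=load("w2");k=512/800
a,b=px2w(c,399*k,252*k,.056,True),px2w(c,392*k,380*k,.056,True)
d=b-a;print((a+b)/2,np.hypot(*d),np.degrees(np.arctan2(d[1],d[0])))
t=bot.read_camera("top");print("tin",px2w(t,360*k,244*k,.04))
```

```text
[0.60915337 0.14543391] 0.06133832414157993 -9.021264906572926
tin [0.75112265 0.19758376]
```

Emit:
{"api": "jog_arm", "payload": {
  "deltas": [
    [-0.001,0.001,-0.02,0,0,-0.025,0.5],
    [-0.001,0.001,-0.025,0,0,-0.025,0.5],
    [0,0,-0.025,0,0,0,0.5],
    [0,0,-0.0115,0,0,0,0.5],
    [0,0,0,0,0,0,0.5],
    [0,0,0,0,0,0,0],
    [0,0,0,0,0,0,0],
    [0,0,0,0,0,0,0],
    [0,0,0,0,0,0,0],
    [0,0,0,0,0,0,0]
  ],
  "newtons": 60
}}

```text
t: 4.5
eef_pos: [0.6098, 0.1452, 0.0513]
tool_rot: [0.001, 0.079, 0.997, 0.0]
contact_force: [-0.1, -1.0, 6.7]
gripper_width: 0.157
grasp_force: 59.4
```

Emit:
{"api": "jog_arm", "payload": {
  "deltas": [
    [0,0,0.02,0,0,0,0],
    [0,0,0.04,0,0,0,0],
    [0,0,0.04,0,0,0,0],
    [0,0,0.04,0,0,0,0]
  ]
}}

```text
t: 4.9
eef_pos: [0.6082, 0.145, 0.1913]
tool_rot: [-0.0, 0.079, 0.997, -0.0]
contact_force: [0.2, 0.6, -0.6]
gripper_width: 0.151
grasp_force: 58.7
```

Emit:
{"api": "jog_arm", "payload": {
  "deltas": [
    [-0.0168,0.0219,0,0,0,0.02,0],
    [-0.0168,0.0219,0,0,0,0.02,0],
    [-0.0168,0.0219,0,0,0,0.02,0],
    [-0.0168,0.0219,0,0,0,0.02,0],
    [-0.0168,0.0219,0,0,0,0.02,0],
    [-0.0168,0.0219,0,0,0,0.02,0],
    [-0.0168,0.0219,0,0,0,0.02,0],
    [-0.0168,0.0219,0,0,0,0.02,0],
    [-0.0168,0.0219,0,0,0,0.02,0],
    [-0.0168,0.0219,0,0,0,0.02,0]
  ]
}}

```text
t: 5.9
eef_pos: [0.4397, 0.3647, 0.19]
tool_rot: [0.0, -0.021, 1.0, 0.0]
contact_force: [0.2, -0.6, -1.2]
gripper_width: 0.155
grasp_force: 58.7
```

Emit:
{"api": "jog_arm", "payload": {
  "deltas": [
    [0,0,-0.02,0,0,0,0],
    [0,0,-0.01,0,0,0,0],
    [0,0,0,0,0,0,0],
    [0,0,0,0,0,0,0]
  ]
}}

```text
t: 6.3
eef_pos: [0.4412, 0.3632, 0.1599]
tool_rot: [-0.0, -0.02, 1.0, -0.0]
contact_force: [-0.0, 0.4, -0.3]
gripper_width: 0.151
grasp_force: 58.7
```

Run:
```python
from h import *
c=snap("w3");o=bot.get_obs();print(o["eef_pos"],yaw(),o["contact_force"])
s=bot.read_camera("side")["img"][:,:,::-1]
im=cv2.resize(c["img"][60:330,120:400,::-1],(560,540),interpolation=cv2.INTER_CUBIC)
sc=cv2.resize(s[200:290,210:290],(240,270),interpolation=cv2.INTER_CUBIC)
out=np.zeros((540,800,3),np.uint8);out[:,:560]=im;out[:270,560:]=sc
cv2.imwrite("pics/crop3.png",out)
```

```text
[0.44129596 0.36396199 0.16048973] (np.float64(-177.63775231156714), array([ 8.92660291e-04,  7.70800118e-04, -9.99999305e-01])) [-0.00534048 -0.4669902  -1.54016466]
```

View pics/crop3.png

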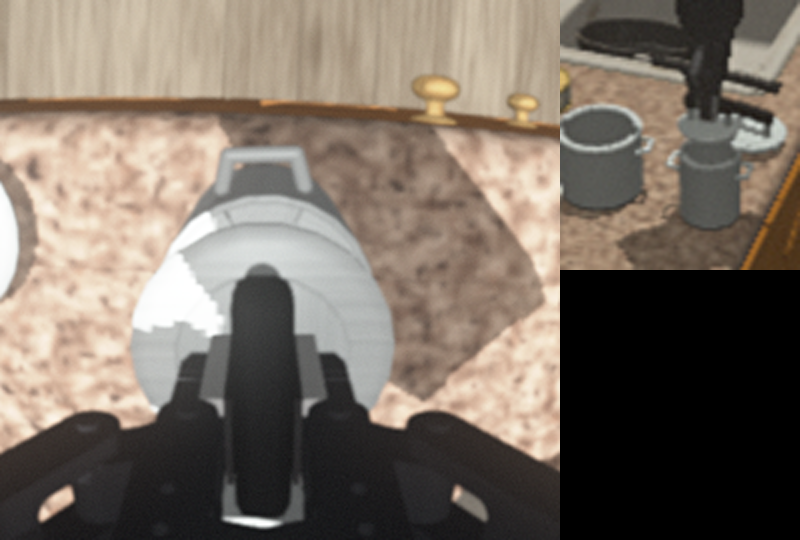

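Lid bar (x≈264) lines up with the near ear (mid x≈262), and the lid hangs centred over the small canister. Lowering.

Emit:
{"api": "jog_arm", "payload": {
  "deltas": [
    [0,0,-0.008,0,0,0,0],
    [0,0,-0.006,0,0,0,0],
    [0,0,-0.004,0,0,0,0],
    [0,0,-0.004,0,0,0,0],
    [0,0,-0.003,0,0,0,0],
    [0,0,-0.003,0,0,0,0],
    [0,0,0,0,0,0,0]
  ]
}}

```text
t: 7.25
eef_pos: [0.4404, 0.3639, 0.1314]
tool_rot: [-0.0, -0.021, 1.0, -0.0]
contact_force: [0.5, -0.3, -1.3]
gripper_width: 0.151
grasp_force: 58.7
```

Emit:
{"api": "jog_arm", "payload": {
  "deltas": [
    [0,0,-0.003,0,0,0,0],
    [0,0,-0.003,0,0,0,0],
    [0,0,-0.001,0,0,0,0],
    [0,0,0,0,0,0,0],
    [0,0,0,0,0,0,0]
  ]
}}

```text
t: 7.75
eef_pos: [0.4407, 0.3641, 0.1253]
tool_rot: [0.0, -0.021, 1.0, 0.0]
contact_force: [-2.1, -2.1, 5.0]
gripper_width: 0.153
grasp_force: 59.6
```

It dropped in at the seated height. Turning clockwise.

Emit:
{"api": "jog_arm", "payload": {
  "deltas": [
    [0,0,0,0,0,-0.11,0],
    [0,0,0,0,0,-0.11,0],
    [0,0,0,0,0,-0.11,0],
    [0,0,0,0,0,-0.11,0],
    [0,0,0,0,0,-0.11,0],
    [0,0,0,0,0,-0.11,0],
    [0,0,0,0,0,-0.11,0],
    [0,0,0,0,0,-0.11,0],
    [0,0,0,0,0,-0.11,0],
    [0,0,0,0,0,0,0]
  ]
}}

```text
t: 8.75
eef_pos: [0.4413, 0.3649, 0.1253]
tool_rot: [0.001, 0.457, 0.89, 0.001]
contact_force: [0.1, 0.6, 4.0]
gripper_width: 0.151
grasp_force: 59.4
```

Run:
```python
from h import *
o=bot.get_obs();print(o["eef_pos"],yaw()[0],o["contact_force"].round(1),o["torque"].round(2))
```

```text
[0.44125639 0.36488612 0.12528916] 125.65622737811908 [0.1 0.6 4. ] [ 0.13 -0.21 -0.12]
```

Emit:
{"api": "jog_arm", "payload": {
  "deltas": [
    [0,0,0,0,0,-0.03,0],
    [0,0,0,0,0,-0.03,0],
    [0,0,0,0,0,-0.03,0],
    [0,0,0,0,0,0,0]
  ]
}}

```text
t: 9.15
eef_pos: [0.4413, 0.3646, 0.1253]
tool_rot: [0.0, 0.496, 0.868, 0.001]
contact_force: [1.7, 2.5, 4.4]
gripper_width: 0.155
grasp_force: 59.6
```

Run:
```python
from h import *
o=bot.get_obs();print(o["eef_pos"],yaw()[0],o["contact_force"].round(1),o["torque"].round(2))
```

```text
[0.44129385 0.36464244 0.12529102] 120.50096782233716 [1.7 2.5 4.4] [ 0.41 -0.67  0.08]
```

Emit:
{"api": "jog_arm", "payload": {
  "deltas": [
    [0,0,0,0,0,0,0.5],
    [0,0,0,0,0,0,0.5],
    [0,0,0,0,0,0,0.5],
    [0,0,0.02,0,0,0,0.5],
    [0,0,0.04,0,0,0,0.5],
    [0,0,0.04,0,0,0,0.5],
    [0,0,0.04,0,0,0,0.5],
    [0,0,0.02,0,0,0,0.5],
    [0,0,0,0,0,0,0.5]
  ]
}}

```text
t: 10.05
eef_pos: [0.4417, 0.3648, 0.2879]
tool_rot: [0.0, 0.496, 0.868, 0.003]
contact_force: [-0.6, 1.3, -0.7]
gripper_width: 0.503
grasp_force: 0.0
```

Run:
```python
from h import *
c=snap("w4");print(bot.get_obs()["eef_pos"],yaw()[0])
im=cv2.resize(c["img"][100:300,150:350,::-1],(600,600),interpolation=cv2.INTER_CUBIC)
cv2.imwrite("pics/crop4.png",im)
```

```text
[0.43975971 0.36345974 0.28316345] 120.54380983380109
```

View pics/crop4.png

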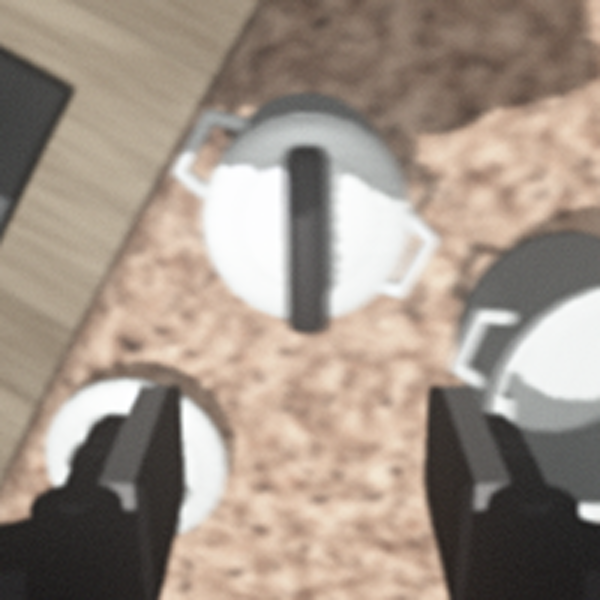

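Small lid: ears at (195,155) and (418,262), bar vertical, so it is turned about 64° and sits flush. On to the large lid, keeping within 0.5 m of the base axis.

Emit:
{"api": "jog_arm", "payload": {
  "deltas": [
    [0,-0.04,0,0,0,-0.057,0.5],
    [0,-0.04,0,0,0,-0.057,0.5],
    [0,-0.04,0,0,0,-0.057,0.5],
    [0,-0.04,0,0,0,-0.057,0.5],
    [0,-0.04,0,0,0,-0.057,0.5],
    [0,-0.04,0,0,0,-0.057,0.5],
    [0,-0.04,0,0,0,-0.057,0.5],
    [0,-0.04,0,0,0,-0.057,0.5],
    [0,-0.04,0,0,0,-0.057,0.5],
    [0,-0.04,0,0,0,-0.057,0.5]
  ]
}}

```text
t: 11.25
eef_pos: [0.4395, -0.0375, 0.2837]
tool_rot: [-0.001, 0.721, 0.693, -0.001]
contact_force: [0.4, 0.3, -0.6]
gripper_width: 0.499
grasp_force: 0.0
```

Emit:
{"api": "jog_arm", "payload": {
  "deltas": [
    [0,-0.04,0,0,0,-0.057,0.5],
    [0,-0.04,0,0,0,-0.057,0.5],
    [0,-0.04,0,0,0,-0.057,0.5],
    [0,-0.04,0,0,0,-0.057,0.5],
    [0,-0.04,0,0,0,-0.057,0.5],
    [0,-0.04,0,0,0,-0.057,0.5],
    [0,-0.04,0,0,0,-0.057,0.5],
    [0,-0.04,0,0,0,-0.057,0.5],
    [0,-0.04,0,0,0,-0.057,0.5],
    [0,-0.04,0,0,0,-0.057,0.5]
  ]
}}

```text
t: 12.25
eef_pos: [0.4401, -0.4369, 0.2829]
tool_rot: [-0.001, 0.887, 0.462, -0.001]
contact_force: [0.8, 0.2, 1.1]
gripper_width: 0.501
grasp_force: 0.0
```

Emit:
{"api": "jog_arm", "payload": {
  "deltas": [
    [0.015,-0.003,-0.03,0,0,0,0.5],
    [0.014,-0.003,-0.04,0,0,0,0.5],
    [0,0,-0.04,0,0,0,0.5],
    [0,0,-0.03,0,0,0,0.5],
    [0,0,0,0,0,0,0.5],
    [0,0,0,0,0,0,0.5]
  ]
}}

```text
t: 12.85
eef_pos: [0.4689, -0.4419, 0.1443]
tool_rot: [-0.001, 0.886, 0.463, -0.001]
contact_force: [-0.0, 0.3, 0.9]
gripper_width: 0.499
grasp_force: 0.0
```

Run:
```python
from h import *
c=snap("w5");o=bot.get_obs();print(o["eef_pos"],yaw()[0],o["q"].round(2))
# bar: dark pixels near predicted bar, in a rectified top-down view at z=.056
X,Y=np.meshgrid(np.linspace(.40,.54,281),np.linspace(-.51,-.37,281))
uv=w2px(c,np.c_[X.ravel(),Y.ravel(),np.full(X.size,.056)],True).astype(np.float32).reshape(281,281,2)
r=cv2.remap(c["img"],uv,None,cv2.INTER_LINEAR);g=r.max(2)
n,l,s,ce=cv2.connectedComponentsWithStats((g<75).astype(np.uint8))
for i in range(1,n):
    if s[i,4]>200:
        ys,xs=np.where(l==i);rc=cv2.minAreaRect(np.c_[xs,ys].astype(np.float32))
        bx=cv2.boxPoints(rc);print(s[i],"ctr",.40+rc[0][0]*.0005,-.51+rc[0][1]*.0005,"size mm",rc[1][0]/2,rc[1][1]/2,"ang",rc[2])
```

```text
[ 0.4702218  -0.44275751  0.14669975] 55.21578330910325 [ 0.11  0.68  0.8   1.76 -0.59  0.96  0.55]
[132   0  36  48 868] ctr 0.47775000762939457 -0.5002500019073487 size mm 27.950849533081055 12.298373222351074 ang 63.43495178222656
[179   0  15  27 278] ctr 0.4938846130371094 -0.5040769209861755 size mm 13.335897445678711 6.471832752227783 ang 78.69007110595703
[   0   64   59   73 1485] ctr 0.41179508113861085 -0.4579959030151367 size mm 45.83720397949219 12.867707252502441 ang 50.194427490234375
[  0 122  27  21 333] ctr 0.40529999971389774 -0.4423499908447266 size mm 15.428868293762207 7.155416965484619 ang 26.56505012512207
```

Run:
```python
from h import *
c=load("w5")
X,Y=np.meshgrid(np.linspace(.42,.52,201),np.linspace(-.49,-.39,201))
uv=w2px(c,np.c_[X.ravel(),Y.ravel(),np.full(X.size,.056)],True).astype(np.float32).reshape(201,201,2)
g=cv2.remap(c["img"],uv,None,cv2.INTER_LINEAR).max(2)
print(g[::12,::10])
for th in (90,110,130):
  n,l,s,ce=cv2.connectedComponentsWithStats((g<th).astype(np.uint8))
  for i in range(1,n):
    if s[i,4]>800:
        ys,xs=np.where(l==i);rc=cv2.minAreaRect(np.c_[xs,ys].astype(np.float32))
        print(th,s[i],"ctr",(.42+rc[0][0]*.0005).__round__(4),(-.49+rc[0][1]*.0005).__round__(4),"mm",rc[1][0]/2,rc[1][1]/2,"ang",rc[2])
```

```text
[[185 192 172 232 227 237 227 209 206 215 208 229  71  93 107 229 225 230
  222 224 177]
 [189 207 221 214 230 224 210 218 181 186 219 213 196  79 141 238 239 227
  207 232 191]
 [203 202 198 215 222 177 212 229 211 240 245 246 247 247 241 238 236 206
  231 218 219]
 [197 227 223 203 169 223 239 244 233 237 248 248 249 248 250 250 249 239
  206 226 214]
 [206 232 231 219 203 237 245 113  99  95 251 251 252 251 252 250 250 250
  242 229 229]
 [157 224 216 211 230 244 247 202  96 106 149 252 253 253 253 253 253 250
  250 242 226]
 [ 60 193 217 212 243 246 250 250 132 104 106 221 253 253 254 253 253 253
  250 250 231]
 [ 64  63 218 235 245 245 250 252 254  98 107 100 253 254 254 254 254 253
  250 250 244]
 [ 99  99 108 240 245 249 251 252 253 223 102 109 126 254 254 254 254 254
  243 192 197]
 [185 206 182 240 245 249 251 251 253 253 152  92  91 205 254 201 220 254
  185 178 175]
 [177 211 213 239 245 249 251 251 253 253 254  97  87  84 252 190 189 186
  186 177 178]
 [193 228 208 232 245 243 251 251 253 253 253 178  82  79  79 190 189 190
  179 182 172]
 [194 231 227 211 241 245 250 251 252 206 187 184 123  74  67 192 193 194
  185 185 166]
 [177 225 231 226 233 244 245 249 187 180 183 181 186 187 193 194 194 188
  191 173 137]
 [184 212 168 212 192 235 247 247 171 175 180 184 188 192 192 183 193 197
  183 141 189]
 [207 207 201 195 196 192 230 166 171 173 173 175 181 185 192 198 198 168
  137 131 176]
 [226 191 217 181 133 180 225 152 147 163 177 178 184 188 183 164 142 141
  140 139 164]]
90 [107 106  38  45 871] ctr 0.4829 -0.426 mm 23.49530601501465 11.147407531738281 ang 59.03623962402344
110 [  70   41   76  111 2568] ctr 0.4734 -0.4416 mm 61.22499465942383 12.34789752960205 ang 59.036251068115234
130 [  69   40   78  113 2873] ctr 0.4733 -0.4417 mm 61.99891662597656 13.287324905395508 ang 58.93484115600586
```

Bar found: 62 × 13 mm at (0.473, −0.442), 59°. Grasping.

Emit:
{"api": "jog_arm", "payload": {
  "deltas": [
    [0.0015,0.0005,-0.02,0,0,0.033,0.5],
    [0.0015,0.0005,-0.03,0,0,0.033,0.5],
    [0,0,-0.03,0,0,0,0.5],
    [0,0,-0.0145,0,0,0,0.5],
    [0,0,0,0,0,0,0.5],
    [0,0,0,0,0,0,0],
    [0,0,0,0,0,0,0],
    [0,0,0,0,0,0,0],
    [0,0,0,0,0,0,0],
    [0,0,0,0,0,0,0]
  ],
  "newtons": 60
}}

```text
t: 14.05
eef_pos: [0.4734, -0.4421, 0.0522]
tool_rot: [0.001, 0.87, 0.492, 0.001]
contact_force: [-0.7, 0.2, 7.4]
gripper_width: 0.153
grasp_force: 59.5
```

Emit:
{"api": "jog_arm", "payload": {
  "deltas": [
    [0,0,0.02,0,0,0,0],
    [0,0,0.03,0,0,0,0],
    [0,0,0.04,0,0,0,0],
    [0,0,0.04,0,0,0,0],
    [-0.005,0,0.04,0,0,0,0],
    [-0.01,0,0.03,0,0,0,0],
    [-0.015,0,0,0,0,0,0],
    [0,0,0,0,0,0,0]
  ]
}}

```text
t: 14.85
eef_pos: [0.44, -0.4414, 0.2508]
tool_rot: [-0.0, 0.871, 0.491, 0.0]
contact_force: [-0.5, -0.6, -2.0]
gripper_width: 0.151
grasp_force: 58.8
```

Run:
```python
from h import *
o=bot.get_obs();print(o["eef_pos"],yaw()[0],o["q"].round(2),o["gripper_width"],o["contact_force"])
```

```text
[ 0.44003131 -0.44137121  0.25083111] 58.8273860166986 [ 0.06  0.53  0.89  1.73 -0.45  1.11  0.55] 0.15073564075153495 [-0.53142148 -0.58647177 -1.97924873]
```

Emit:
{"api": "jog_arm", "payload": {
  "deltas": [
    [-0.004,0.04,0,0,0,0.113,0],
    [-0.004,0.04,0,0,0,0.113,0],
    [-0.003,0.04,0,0,0,0.113,0],
    [0,0.04,0,0,0,0.113,0],
    [0,0.04,0,0,0,0.113,0],
    [0,0.04,0,0,0,0.113,0],
    [0,0.04,0,0,0,0.113,0],
    [0,0.04,0,0,0,0.113,0],
    [0,0.04,0,0,0,0.113,0],
    [0,0.04,0,0,0,0.113,0]
  ]
}}

```text
t: 15.85
eef_pos: [0.4304, -0.0387, 0.2492]
tool_rot: [-0.001, 0.469, 0.883, -0.0]
contact_force: [1.0, 0.5, -2.8]
gripper_width: 0.15
grasp_force: 58.9
```

Emit:
{"api": "jog_arm", "payload": {
  "deltas": [
    [0,0.04,0,0,0,0.113,0],
    [0,0.04,0,0,0,0.113,0],
    [0,0.04,0,0,0,0.113,0],
    [0,0.04,0,0,0,0.113,0],
    [0,0.04,0,0,0,0.113,0],
    [0,0.04,0,0,0,0.113,0],
    [0,0.04,0,0,0,0.113,0],
    [0,0.04,0,0,0,0.113,0],
    [0,0.04,0,0,0,0.113,0],
    [0,0.04,0,0,0,0.113,0]
  ]
}}

```text
t: 16.85
eef_pos: [0.4302, 0.3606, 0.2484]
tool_rot: [-0.001, -0.077, 0.997, -0.001]
contact_force: [0.2, 0.1, -1.4]
gripper_width: 0.148
grasp_force: 58.9
```

Emit:
{"api": "jog_arm", "payload": {
  "deltas": [
    [0.04,0,0,0,0,0,0],
    [0.04,0,0,0,0,0,0],
    [0.04,0,0,0,0,0,0],
    [0.03,0,-0.02,0,0,0,0],
    [0.012,0,-0.03,0,0,0,0],
    [0,0,-0.02,0,0,0,0],
    [0,0,0,0,0,0,0],
    [0,0,0,0,0,0,0]
  ]
}}

```text
t: 17.65
eef_pos: [0.5926, 0.3593, 0.179]
tool_rot: [-0.001, -0.074, 0.997, -0.0]
contact_force: [-0.1, -0.1, -1.4]
gripper_width: 0.153
grasp_force: 58.9
```

Run:
```python
from h import *
c=snap("w6");o=bot.get_obs();print(o["eef_pos"],yaw()[0],o["q"].round(2),o["contact_force"].round(1))
```

```text
[0.59391692 0.3597584  0.18181063] -171.4857839969462 [-0.81  0.58  0.26  1.58 -0.17  0.99  1.22] [ 0.3  0.2 -2.3]
```

Emit:
{"api": "jog_arm", "payload": {
  "deltas": [
    [-0.001,0,-0.015,0,0,0,0],
    [0,0,-0.012,0,0,0,0],
    [0,0,-0.008,0,0,0,0],
    [0,0,-0.004,0,0,0,0],
    [0,0,-0.003,0,0,0,0],
    [0,0,-0.003,0,0,0,0],
    [0,0,-0.003,0,0,0,0],
    [0,0,0,0,0,0,0]
  ]
}}

```text
t: 18.65
eef_pos: [0.5935, 0.3599, 0.1353]
tool_rot: [0.001, -0.074, 0.997, 0.001]
contact_force: [-7.6, -2.7, 13.8]
gripper_width: 0.153
grasp_force: 61.6
```

Emit:
{"api": "jog_arm", "payload": {
  "deltas": [
    [0,0,-0.003,0,0,0,0],
    [0,0,-0.002,0,0,0,0],
    [0,0,-0.001,0,0,0,0],
    [0,0,0,0,0,0,0],
    [0,0,0,0,0,0,0]
  ]
}}

```text
t: 19.15
eef_pos: [0.594, 0.3605, 0.1333]
tool_rot: [0.002, -0.074, 0.997, 0.002]
contact_force: [-14.6, -5.9, 35.8]
gripper_width: 0.155
grasp_force: 65.6
```

Contact pushes toward −x: the lid stands a little too far in +x. Easing up, shifting, retrying.

Emit:
{"api": "jog_arm", "payload": {
  "deltas": [
    [0,0,0.008,0,0,0,0],
    [-0.003,-0.001,0.002,0,0,0,0],
    [0,0,0,0,0,0,0],
    [0,0,0,0,0,0,0]
  ]
}}

```text
t: 19.55
eef_pos: [0.5895, 0.3579, 0.1357]
tool_rot: [-0.0, -0.074, 0.997, -0.0]
contact_force: [0.3, 1.0, -1.7]
gripper_width: 0.149
grasp_force: 59.8
```

Emit:
{"api": "jog_arm", "payload": {
  "deltas": [
    [0,0,-0.004,0,0,0,0],
    [0,0,-0.003,0,0,0,0],
    [0,0,-0.002,0,0,0,0],
    [0,0,0,0,0,0,0],
    [0,0,0,0,0,0,0]
  ]
}}

```text
t: 20.05
eef_pos: [0.5901, 0.359, 0.1317]
tool_rot: [0.001, -0.074, 0.997, 0.001]
contact_force: [-13.0, -4.6, 31.0]
gripper_width: 0.153
grasp_force: 65.2
```

Run:
```python
from h import *
o=bot.get_obs();print(o["eef_pos"],yaw(),o["contact_force"].round(1),o["torque"].round(2))
```

```text
[0.59007876 0.35901828 0.13171822] (np.float64(-171.53862916728966), array([ 9.02866808e-04,  2.75099617e-03, -9.99995808e-01])) [-13.   -4.6  31. ] [-1.1   2.13 -0.33]
```

Emit:
{"api": "jog_arm", "payload": {
  "deltas": [
    [0,0,0.006,0,0,0,0],
    [-0.003,-0.001,0.002,0,0,0,0],
    [0,0,0,0,0,0,0],
    [0,0,0,0,0,0,0],
    [0,0,-0.003,0,0,0,0],
    [0,0,-0.003,0,0,0,0],
    [0,0,-0.002,0,0,0,0],
    [0,0,0,0,0,0,0]
  ]
}}

```text
t: 20.85
eef_pos: [0.5873, 0.3574, 0.1284]
tool_rot: [0.0, -0.074, 0.997, 0.0]
contact_force: [-0.3, 0.5, 7.1]
gripper_width: 0.152
grasp_force: 61.8
```

Run:
```python
from h import *
o=bot.get_obs();print(o["eef_pos"],yaw(),o["contact_force"].round(1),o["torque"].round(2))
```

```text
[0.58733373 0.35736472 0.12840006] (np.float64(-171.5264103869176), array([ 9.19535632e-04,  8.93636329e-04, -9.99999178e-01])) [-0.3  0.5  7.1] [-0.06  0.65  0.01]
```

Side force gone and lower now; pressing on gently.

Emit:
{"api": "jog_arm", "payload": {
  "deltas": [
    [0,0,-0.002,0,0,0,0],
    [0,0,-0.001,0,0,0,0],
    [0,0,0,0,0,0,0]
  ]
}}

```text
t: 21.15
eef_pos: [0.5887, 0.3574, 0.1265]
tool_rot: [0.002, -0.074, 0.997, 0.001]
contact_force: [1.0, -0.8, 11.6]
gripper_width: 0.151
grasp_force: 62.6
```

Run:
```python
from h import *
o=bot.get_obs();print(o["eef_pos"],yaw(),o["contact_force"].round(1),o["torque"].round(2))
c=snap("w7");s=bot.read_camera("side")["img"][:,:,::-1]
im=cv2.resize(c["img"][60:330,120:400,::-1],(560,540),interpolation=cv2.INTER_CUBIC)
sc=cv2.resize(s[205:285,195:275],(240,240),interpolation=cv2.INTER_CUBIC)
out=np.zeros((540,800,3),np.uint8);out[:,:560]=im;out[:240,560:]=sc
cv2.imwrite("pics/crop5.png",out)
```

```text
[0.58866528 0.35742749 0.12653083] (np.float64(-171.55563119370063), array([ 0.00365133,  0.00198113, -0.99999137])) [ 1.  -0.8 11.6] [-0.05  0.48 -0.02]
```

TCP height 0.1265 matches seated (0.126), and the lugs standing on the lip would hold it at 0.132 or more. Turning clockwise.

Emit:
{"api": "jog_arm", "payload": {
  "deltas": [
    [0,0,0,0,0,-0.1,0],
    [0,0,0,0,0,-0.1,0],
    [0,0,0,0,0,-0.1,0],
    [0,0,0,0,0,-0.1,0],
    [0,0,0,0,0,-0.1,0],
    [0,0,0,0,0,-0.1,0],
    [0,0,0,0,0,-0.1,0],
    [0,0,0,0,0,-0.1,0],
    [0,0,0,0,0,-0.1,0],
    [0,0,0,0,0,0,0]
  ]
}}

```text
t: 22.4
eef_pos: [0.5882, 0.3573, 0.1262]
tool_rot: [0.001, 0.369, 0.93, 0.001]
contact_force: [0.5, -1.1, 11.4]
gripper_width: 0.151
grasp_force: 62.4
```

Run:
```python
from h import *
o=bot.get_obs();print(o["eef_pos"],yaw(),o["contact_force"].round(1),o["torque"].round(2))
```

```text
[0.58820956 0.35732444 0.12620044] (np.float64(136.74394662267616), array([ 0.00299122,  0.00133388, -0.99999464])) [ 0.5 -1.1 11.4] [ 0.18  0.43 -0.08]
```

Emit:
{"api": "jog_arm", "payload": {
  "deltas": [
    [0,0,0,0,0,-0.05,0],
    [0,0,0,0,0,-0.05,0],
    [0,0,0,0,0,-0.04,0],
    [0,0,0,0,0,-0.02,0],
    [0,0,0,0,0,0,0]
  ]
}}

```text
t: 22.9
eef_pos: [0.5881, 0.3576, 0.1262]
tool_rot: [0.001, 0.44, 0.898, 0.001]
contact_force: [-0.4, -0.7, 10.1]
gripper_width: 0.146
grasp_force: 62.4
```

Run:
```python
from h import *
o=bot.get_obs();print(o["eef_pos"],yaw(),o["contact_force"].round(1),o["torque"].round(2))
```

```text
[0.58810013 0.35757971 0.12618069] (np.float64(127.75142506209929), array([ 0.00286815,  0.00166913, -0.99999449])) [-0.4 -0.7 10.1] [0.2  0.42 0.31]
```

Emit:
{"api": "jog_arm", "payload": {
  "deltas": [
    [0,0,0,0,0,0,0.5],
    [0,0,0,0,0,0,0.5],
    [0,0,0,0,0,0,0.5],
    [0,0,0.02,0,0,0,0.5],
    [0,0,0.04,0,0,0,0.5],
    [0,0,0.04,0,0,0,0.5],
    [0,0,0.04,0,0,0,0.5],
    [0,0,0.02,0,0,0,0.5],
    [0,0,0,0,0,0,0.5],
    [0,0,0,0,0,0,0.5]
  ]
}}

```text
t: 23.9
eef_pos: [0.5863, 0.357, 0.2838]
tool_rot: [-0.0, 0.44, 0.898, -0.0]
contact_force: [-0.6, -1.2, -0.4]
gripper_width: 0.502
grasp_force: 0.0
```

Run:
```python
from h import *
c=snap("w8");print(bot.get_obs()["eef_pos"],yaw()[0])
im=cv2.resize(c["img"][70:300,90:370,::-1],(560,460),interpolation=cv2.INTER_CUBIC)
s=bot.read_camera("side")["img"][:,:,::-1]
sc=cv2.resize(s[205:285,195:275],(240,240),interpolation=cv2.INTER_CUBIC)
out=np.zeros((460,800,3),np.uint8);out[:,:560]=im;out[:240,560:]=sc
cv2.imwrite("pics/crop6.png",out)
```

```text
[0.5859072  0.35683282 0.28255115] 127.756653493203
```

View pics/crop6.png

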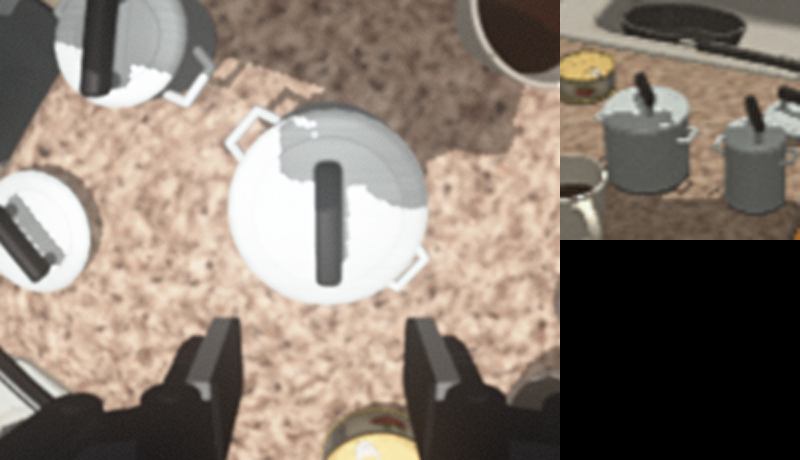

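Large lid sits flush. Ear mids are at (244,125) and (411,273), bar ends at (327,162) and (328,285). Computing the true angle.

Run:
```python
from h import *
c=load("w8")
f=lambda x,y,z:px2w(c,90+(x+.5)/2-.5,70+(y+.5)/2-.5,z,True)
def ang(a,b): d=b-a; return np.degrees(np.arctan2(d[1],d[0]))%180, np.hypot(*d),(a+b)/2
print(ang(f(244,125,.07),f(411,273,.07)))
print(ang(f(327,162,.13),f(328,285,.13)))
print(circ([f(228,205,.096),f(428,205,.096),f(330,304,.096),f(255,275,.096),f(400,275,.096),f(265,130,.096),f(400,135,.096)]))
```

```text
(np.float64(175.59866220374508), np.float64(0.13095473667271082), array([0.59028454, 0.35719457]))
(np.float64(128.31220045529187), np.float64(0.060644429079647795), array([0.58801718, 0.35715649]))
(array([0.5888, 0.3571, 0.054 ]), array([-0.4, -0.6, -0.1,  0.5,  0. , -0.2,  0.7]))
```

The ears now lie at about −4°: the canister turned along a little, so the lid is only about 47° round. Regrasping to turn further, without pressing down.

Emit:
{"api": "jog_arm", "payload": {
  "deltas": [
    [0.002,0,-0.04,0,0,0,0.5],
    [0,0,-0.04,0,0,0,0.5],
    [0,0,-0.04,0,0,0,0.5],
    [0,0,-0.02,0,0,0,0.5],
    [0,0,-0.0145,0,0,0,0.5],
    [0,0,0,0,0,0,0.5],
    [0,0,0,0,0,0,0],
    [0,0,0,0,0,0,0],
    [0,0,0,0,0,0,0],
    [0,0,0,0,0,0,0]
  ],
  "newtons": 60
}}

```text
t: 25.15
eef_pos: [0.5897, 0.3576, 0.1316]
tool_rot: [0.001, 0.44, 0.898, 0.001]
contact_force: [1.1, -0.5, 6.5]
gripper_width: 0.148
grasp_force: 60.9
```

Emit:
{"api": "jog_arm", "payload": {
  "deltas": [
    [0,0,0,0,0,0,0],
    [0,0,0,0,0,-0.04,0],
    [0,0,0,0,0,-0.04,0],
    [0,0,0,0,0,-0.04,0],
    [0,0,0,0,0,0,0]
  ]
}}

```text
t: 25.65
eef_pos: [0.5898, 0.3577, 0.1316]
tool_rot: [0.001, 0.494, 0.87, 0.001]
contact_force: [0.4, -0.6, 6.5]
gripper_width: 0.149
grasp_force: 61.0
```

Run:
```python
from h import *
o=bot.get_obs();print(o["eef_pos"],yaw()[0],o["contact_force"].round(1),o["torque"].round(2),o["q"].round(2))
```

```text
[0.58976365 0.35770554 0.13164799] 120.84494183049856 [ 0.4 -0.6  6.5] [-0.01  0.04  0.02] [-1.    0.68  0.55  1.65 -0.42  0.93  0.24]
```

Emit:
{"api": "jog_arm", "payload": {
  "deltas": [
    [0,0,0,0,0,-0.04,0],
    [0,0,0,0,0,-0.04,0],
    [0,0,0,0,0,-0.04,0],
    [0,0,0,0,0,-0.04,0],
    [0,0,0,0,0,0,0]
  ]
}}

```text
t: 26.15
eef_pos: [0.5898, 0.3578, 0.1317]
tool_rot: [0.001, 0.561, 0.828, 0.002]
contact_force: [1.4, -0.9, 6.7]
gripper_width: 0.151
grasp_force: 61.0
```

Run:
```python
from h import *
o=bot.get_obs();print(o["eef_pos"],yaw()[0],o["contact_force"].round(1),o["torque"].round(2),o["q"].round(2))
```

```text
[0.58979234 0.35778263 0.13166718] 111.71268028366846 [ 1.4 -0.9  6.7] [-0.08  0.05  0.28] [-1.02  0.69  0.59  1.65 -0.45  0.94  0.11]
```

Emit:
{"api": "jog_arm", "payload": {
  "deltas": [
    [0,0,0,0,0,0,0.5],
    [0,0,0,0,0,0,0.5],
    [0,0,0,0,0,0,0.5],
    [0,0,0.02,0,0,0,0.5],
    [0,0,0.04,0,0,0,0.5],
    [0,0,0.04,0,0,0,0.5],
    [0,0,0.04,0,0,0,0.5],
    [0,0,0.01,0,0,0,0.5],
    [0,0,0,0,0,0,0.5],
    [0,0,0,0,0,0,0.5]
  ]
}}

```text
t: 27.15
eef_pos: [0.5878, 0.357, 0.2783]
tool_rot: [-0.001, 0.561, 0.828, -0.001]
contact_force: [-0.1, -0.4, -0.8]
gripper_width: 0.501
grasp_force: 0.0
```

```bash
cat > ears.py <<'E'
from h import *
def rect(c,ctr,z,fish=True,h=.1,n=401):
    X,Y=np.meshgrid(ctr[0]+np.linspace(-h,h,n),ctr[1]+np.linspace(-h,h,n))
    uv=w2px(c,np.c_[X.ravel(),Y.ravel(),np.full(X.size,z)],fish).astype(np.float32).reshape(n,n,2)
    return cv2.remap(c["img"],uv,None,cv2.INTER_LINEAR)
def ears(c,ctr,rad,fish=True):
    r=rect(c,ctr,.07,fish);s=r.max(2).astype(int)-r.min(2)   # chroma: wire is neutral
    best=[]
    for a in np.arange(0,180,1.):
        sc=0
        for t in (0,180):
            t=np.radians(a+t);e=np.array([np.cos(t),np.sin(t)]);p=np.array([-e[1],e[0]])
            pts=[(rad+q)*e+w*p for q in (.011,.0125) for w in np.linspace(-.010,.010,11)]+[(rad+q)*e+w*p for q in (.004,.007) for w in (-.010,.010)]
            sc+=np.mean([s[int(round(200+P[1]*2000)),int(round(200+P[0]*2000))] for P in pts])
        best.append(sc)
    i=np.argsort(best)[:6];return [(int(k),round(best[k],1)) for k in i],round(np.median(best),1)
def bar(c,ctr,fish=True):
    g=rect(c,ctr,.13,fish,h=.05,n=201).max(2);n,l,s,_=cv2.connectedComponentsWithStats((g<125).astype(np.uint8));o=[]
    for i in range(1,n):
        if 1500<s[i,4]<5000:
            ys,xs=np.where(l==i);rc=cv2.minAreaRect(np.c_[xs,ys].astype(np.float32))
            b=cv2.boxPoints(rc);k=max((b[1]-b[0],b[2]-b[1]),key=np.linalg.norm)
            o.append((np.round(np.array(ctr)-.05+np.array(rc[0])*.0005,4),np.round(np.array(rc[1])/2),round(float(np.degrees(np.arctan2(k[1],k[0]))%180),1)))
    return o
E
python3 - <<'E'
from ears import *
print("large before",ears(load("w8"),(.589,.357),.054),bar(load("w8"),(.589,.357)))
print("initial w1 L",ears(load("w1"),(.591,.36),.054),"S",ears(load("w1"),(.442,.3645),.038))
print("small after w4",ears(load("w4"),(.441,.364),.038),bar(load("w4"),(.441,.364)))
c=snap("w9");print(bot.get_obs()["eef_pos"],yaw()[0])
print("large now",ears(c,(.589,.357),.054),bar(c,(.589,.357)))
E
```

```text
large before ([(177, np.float64(7.9)), (176, np.float64(8.3)), (178, np.float64(8.4)), (179, np.float64(8.6)), (0, np.float64(9.0)), (175, np.float64(9.1))], np.float64(66.3)) [(array([0.5881, 0.3577]), array([13., 61.]), 128.7)]
initial w1 L ([(8, np.float64(5.4)), (7, np.float64(5.6)), (6, np.float64(5.8)), (9, np.float64(5.8)), (10, np.float64(6.2)), (12, np.float64(6.8))], np.float64(48.6)) S ([(4, np.float64(7.5)), (6, np.float64(7.6)), (3, np.float64(7.7)), (8, np.float64(7.7)), (7, np.float64(7.8)), (5, np.float64(7.8))], np.float64(41.2))
small after w4 ([(3, np.float64(12.8)), (4, np.float64(12.8)), (2, np.float64(13.1)), (5, np.float64(13.2)), (6, np.float64(13.2)), (0, np.float64(13.3))], np.float64(67.5)) [(array([0.4401, 0.3646]), array([13., 61.]), 121.4), (array([0.4223, 0.4071]), array([47., 23.]), 23.8)]
[0.5878801  0.35689058 0.27797076] 111.71596971525693
large now ([(172, np.float64(9.2)), (171, np.float64(9.5)), (173, np.float64(9.5)), (174, np.float64(9.5)), (176, np.float64(9.7)), (175, np.float64(9.8))], np.float64(66.0)) [(array([0.5899, 0.3589]), array([13., 61.]), 113.3)]
```

The code-based check gives: small lid 62° from its ears, large lid now 60° (ears ≈172°, bar ≈112.5°). Both are locked.

```bash
python3 -c "
from station import bot
print(bot.hand_in())"
```

```text
the job is handed in; nothing more can be done
None
```

I handed the job in after about 27 of the 72 s, with both lids seated flat and turned clockwise to the stop (about 62° on the small canister, 60° on the large); the large canister turned about 15° with its lid, and the hand-in returned no verdict.

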